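Stand the cup under the dispenser and hold its spring chute out at the mark

ROBOT

A 7-joint arm with a two-finger parallel gripper is mounted at the origin on a cart in front of the work surface, level with it; the furniture and walls round the work are solid. World frame = base frame: x ahead of the robot, y to its left, z up, the work surface at z = 0. Lengths are in m, angles in rad, forces in N, time in s.
With the tool pointing down it reaches from about 0.425 to 0.875 m from the base axis. Payload 9.9 kg.
Tool frame: the origin (TCP) lies midway between the tips of the shut fingers; the grasp point (between the pads) lies 19 mm behind it; z points along the fingers, y is the direction in which the jaws open and shut (so a half turn about z gives the same grasp; the last joint's range is limited). The gripper opens to 85 mm and grips with 20 to 120 N. Pads are 22 mm wide; open, the fingers measure 114 mm over their backs; the gripper's body (76 mm by 85 mm) begins 54 mm behind the grasp point. The pads swing forward as they close: fully open they stand 13 mm farther back than shut.
Start: joints at [-1.298, 0.576, 0.025, 1.437, -0.015, 1.129, -0.057], TCP at [0.236, 0.632, 0.231] pointing down, gripper open.
Joint ranges: [-2.76, 2.76], [-0.34, 2.15], [-1.52, 1.57], [0.19, 2.46], [-1.09, 4.23], [0.17, 1.99], [-2.82, 2.82]. Speed limits (rad/s): [2.22, 2.22, 3.01, 3.01, 3.14, 3.14, 3.14].

INTERFACE

Orientations are given as a 3x3 rotation matrix whose columns are the frame's x, y, z axes.
In Python, from workcell import arm, camera, get_calibration gives the robot as it stands. The module is installed in compiled form; this text tells all that it offers. Calls block until the motion is done:
- arm.move_to(position, orientation): joint-space move of the TCP to a pose.
- arm.line_to(position, ori=None, speed=0.15, contact_N=None): straight line of the TCP; ori=None keeps the orientation; speed is the mean speed in m/s. With contact_N (N) it stops when the force on the tool has changed by that much, and returns True; else False.
- arm.goto_joints(angles): joint-space move.
- arm.command_gripper(opening, grip_force=None): finger opening in m; grip_force is the grip in N (None keeps the last); returns when the fingers have stopped.
- arm.sleep(seconds).
- arm.ik(position, orientation): joint angles nearest the present ones, or None.
- arm.read_state(): the state.
- camera(name): name is "scene" or "side" or "wrist"; returns (picture, depth): 400x640x3 uint8, red, green, blue; 400x640 float32, m along the optical axis (not along the pixel's ray), 0 where there is no reading.
- get_calibration(name): a dict with "mtx" (3x3 intrinsics, pixels), "world_to_cam" (4x4, takes a point from world to camera coordinates); the wrist camera has in their place "mount" (4x4, takes a point from camera to tool coordinates, whose origin is the TCP and whose axes are the flange's). Camera axes: x right, y down, z forward; pixel columns grow to the right and rows downward; lengths in m; the calibration is good to about 2 mm. A picture is of the moment at which its call begins: read the wrist's pose just before it. get_calibration takes no time and is no camera call.
A pose or a line that the arm cannot do raises arm.IKError and nothing moves.
- arm.sign_off(): hands the job in, once; it reports no verdict.
The state is a dict: "clock": time; "qpos": joint angles; "dq": joint speeds; "joint_torque": joint torques, N m; "ee_pos": TCP position; "tool_rot": TCP orientation; "contact_force": force on the tool from outside, world axes, zero at the start; "moment": the same for the moment, N m; "opening": finger opening in m.
Only numpy, scipy, OpenCV 4.12 (cv2) and the standard library are available. Lean on these libraries where they do the work, as an engineer would, in place of code of your own. Each camera call takes 0.05 s, during which the arm holds its last target. There are 200 camera calls.

TASK

Get the dry-goods dispenser ready to fill a cup: stand the open metal cup upright in the collar of the stand in front of the dispenser, right down on the stand, and let go of it. Then pull the dispenser's spring-return chute out by its cross-bar handle until the thin index rod on its side is straight over the pointed mark post, and keep it held there: the program finishes while the gripper is still holding the chute out against its spring. Leave the salt shaker and the timer where they stand.

Things in the scene. Friction and masses are not known exactly. Their poses are not given: they have to be found in the camera images.
- cup: plain bare-metal round cup, open at the top, closed below, outer diameter 42 mm (39 mm at the very foot, bevelled over the lowest 6 mm), 85 mm tall, wall 3 mm, about 0.1 kg, loose. It starts upright on the table to the robot's left, in one of three places; a salt shaker and a kitchen timer stand in the other two. Origin: centre of its underside, z up along its axis.
- stand: fixed cup stand: dark plate 80 x 84 mm, 6 mm thick, with a white collar (bore 46 mm, outside 58 mm, top edge 30 mm above the table) and, on its +y side, a thin round mark post with a pointed top. Origin: on the table under the collar's centre. Axes parallel to the dispenser's: x points towards it, against the pull.
- seat (a point): centre of the collar's bore at the top of the stand's plate, 6 mm above the table: where the cup's underside comes to rest. Axes as the stand's.
- mark (a point): the point of the mark post, 117 mm above the table, level with the collar's centre in x and 62 mm to its +y side. Axes as the stand's.
- dispenser: fixed dispenser at the robot's right: steel housing 140 mm deep (x), 104 mm wide, 167 mm high, with a round hopper on top towards the back (240 mm high over all). Origin: on the table under the housing's centre; x points to its back, z up. The chute comes out of its front, along its -x.
- chute (a joint): how far the chute is pulled out, in m: 0 = home (where its spring keeps it and to which it returns when let go), stop at 0.130. The mark is reached somewhere between 0.08 and 0.125. The spring pulls back with about 2.4 N at 0, rising by 0.4 N for each 10 mm (about 6 to 7 N at the mark), with slight friction.
- handle (a point): middle of the chute's handle: a round black horizontal cross-bar, 12 mm in diameter, lying along the dispenser's y, 161 mm above the table; free between its two ears (27 mm to either side) to be pinched from above, a finger before and one behind it; the chute's floor is 40 mm below it. At home the bar stands 70 mm before the housing's front. It moves with the chute.
- index (a point): near the tip of the index rod, 5 mm thick, that sticks out sideways (+y) from the chute at the spout, 126 mm above the table, 30 mm before the handle in the pull direction and 62 mm to +y of the chute's middle. It moves with the chute and passes 6 mm clear over the mark post; at the mark it equals mark in the stand's x. Axes as the dispenser's.
- spout (a point): lower mouth of the short spout (32 mm outside) under the chute's front end, 102 mm above the table; at the mark it stands over the collar's centre, 11 mm above the rim of a seated cup. It moves with the chute; the chute's front end is 20 mm farther out.
- mill: bystander: salt shaker with grey top, 44 mm in diameter, 90 mm tall. Origin: centre of its underside.
- timer: bystander: kitchen timer, white base with red knob, 57 mm in diameter, 36 mm high. Origin: centre of its underside.

How it is judged:
By the outcome, as a careful person would: the job done as asked, in the order asked, and still so for the second after the job is handed in, while the arm keeps its last pose, push and grip.
It also fails if it takes over 64 s, if anything falls off the work surface, if the arm or the gripper's body presses on something with over 40 N, if the wrist force passes 120 N, or if a joint passes its speed limit or range.

## Working session

There is one attempt and no reset: what is moved stays moved. The work goes in short steps, each a Python script; the robot and the scene stay as the last script left them, time stands still between calls to the robot, and variables do not carry over. Pictures are saved under pics/ and viewed, about 8 in all and at most 12, crops included, and the job is handed in when it is done.

```bash
mkdir -p pics
cat > h.py <<'E'
import numpy as np, cv2
from workcell import arm, camera, get_calibration
def snap(n):
    s=arm.read_state(); p,d=camera(n); c=get_calibration(n)
    if n=="wrist":
        T=np.eye(4);T[:3,:3]=s["tool_rot"];T[:3,3]=s["ee_pos"]; c2w=T@c["mount"]
    else: c2w=np.linalg.inv(c["world_to_cam"])
    return p,d,np.array(c["mtx"]),c2w
def cloud(d,K,M):
    v,u=np.mgrid[:d.shape[0],:d.shape[1]]
    P=np.stack([(u-K[0,2])/K[0,0]*d,(v-K[1,2])/K[1,1]*d,d],-1)@M[:3,:3].T+M[:3,3]
    P[d<=0]=np.nan
    return P
def proj(X,K,M):
    c=(np.atleast_2d(X)-M[:3,3])@M[:3,:3]
    return c[:,:2]/c[:,2:]*[K[0,0],K[1,1]]+[K[0,2],K[1,2]]
def save(n,p): cv2.imwrite(f"pics/{n}.png",p[:,:,::-1])
def Rd(yaw): # tool down, jaw axis y at angle yaw in world
    y=np.array([np.cos(yaw),np.sin(yaw),0]);z=np.array([0,0,-1.]);return np.column_stack([np.cross(y,z),y,z])
E
python3 - <<'E'
from h import *
for n in("scene","side"):
    p,d,K,M=snap(n); save(n+"0",p); np.savez(n+"0.npz",p=p,d=d,K=K,M=M); print(n,K[0,0],M.round(3).tolist())
s=arm.read_state(); print(s["clock"],s["ee_pos"],np.round(s["tool_rot"],3).tolist(),s["contact_force"],s["opening"])
print(get_calibration("wrist"))
E
```

```text
scene 415.85415211756447 [[0.665, -0.547, 0.509, 0.102], [-0.746, -0.469, 0.472, -0.38], [-0.019, -0.694, -0.72, 0.801], [0.0, 0.0, 0.0, 1.0]]
side 464.6126501687188 [[0.603, -0.577, 0.55, -0.016], [-0.798, -0.426, 0.428, -0.392], [-0.013, -0.697, -0.717, 0.882], [0.0, 0.0, 0.0, 1.0]]
0.1 [0.23556678 0.63211703 0.23051878] [[-0.937, 0.349, -0.0], [0.349, 0.937, -0.001], [-0.0, -0.002, -1.0]] [ 0.42268145  0.31796013 -0.20146558] 0.08553601987380423
{'mtx': array([[298.49189586,   0.        , 319.65468437],
       [  0.        , 298.49189586, 198.9325838 ],
       [  0.        ,   0.        ,   1.        ]]), 'mount': array([[-3.13967593e-04, -9.50621865e-01, -3.10351366e-01,
         8.01292255e-02],
       [ 9.99999725e-01, -9.00729542e-05, -7.35753769e-04,
        -9.93404095e-04],
       [ 6.71469356e-04, -3.10351512e-01,  9.50621633e-01,
        -1.42134470e-01],
       [ 0.00000000e+00,  0.00000000e+00,  0.00000000e+00,
         1.00000000e+00]])}
```

View pics/scene0.png

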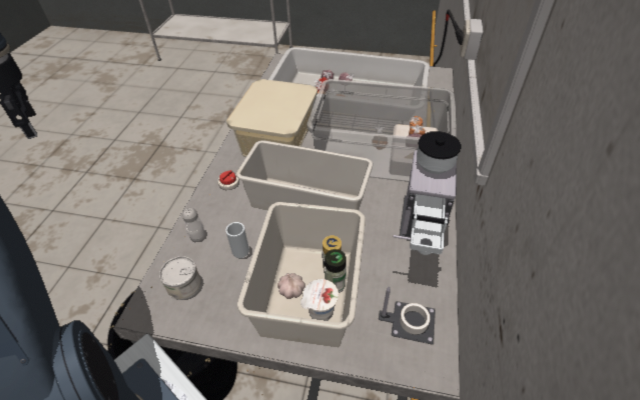

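View pics/side0.png

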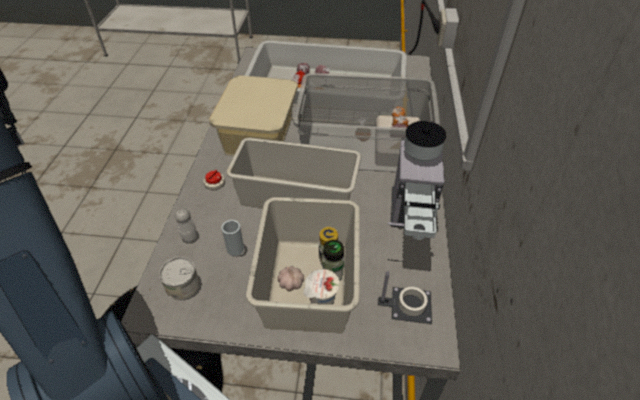

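Scene: the cup is at about (236,240), the shaker at (192,225) and the timer at (228,179). The stand's collar is at (414,318), with its post at (386,300). The dispenser is at (435,170), with its chute front at (428,243). Bins stand between the cup and the stand. Next I'll measure these in 3D.

Run:
```python
from h import *
from scipy.optimize import least_squares
def fitc(Q,r=None):
    f=lambda t: np.hypot(Q[:,0]-t[0],Q[:,1]-t[1])-(r or t[2])
    s=least_squares(f,[*Q[:,:2].mean(0),.02],loss="soft_l1",f_scale=.002); return s.x.round(4),np.sqrt(np.mean(s.fun**2)).round(4)
boxes={"scene":dict(cup=(224,250,215,262),collar=(396,432,300,338),plate=(385,440,295,345),mill=(182,205,205,245),timer=(216,242,168,192)),
"side":dict(cup=(220,246,215,260),collar=(394,430,284,320),mill=(174,200,205,246))}
for n in boxes:
    z=np.load(n+"0.npz");P=cloud(z["d"],z["K"],z["M"]);print(n,"table z",np.nanmedian(P[250:300,372:380,2]))
    for k,(a,b,c,d) in boxes[n].items():
        Q=P[c:d,a:b].reshape(-1,3);Q=Q[~np.isnan(Q[:,0])]
        lo,hi={"cup":(.012,.08),"collar":(.024,.034),"plate":(.003,.009),"mill":(.01,.06),"timer":(.01,.04)}[k]
        q=Q[(Q[:,2]>lo)&(Q[:,2]<hi)]
        print(k,len(q),"zmax",np.percentile(Q[:,2],99).round(3),fitc(q) if k!="plate" else (cv2.minAreaRect((q[:,:2]*1000).astype(np.float32))))
        if k=="cup": print(" r=.021:",fitc(q,.021)[0][:2]); q=Q[Q[:,2]>.08]; print(" rim",len(q),q.mean(0) if len(q) else '')
    # bins heights, dispenser
    for (u,v) in [(250,205),(262,207),(350,215),(360,235),(245,335),(300,340),(350,340),(180,265)]: print((u,v),P[v,u].round(3),end=' ')
    print()
z=np.load("scene0.npz");P=cloud(z["d"],z["K"],z["M"])
Q=P[130:280,385:462].reshape(-1,3);
for lo,hi in((.162,.172),(.15,.166),(.119,.131),(.235,.245)):
    q=Q[(Q[:,2]>lo)&(Q[:,2]<hi)]; print(lo,len(q),cv2.minAreaRect((q[:,:2]*1000).astype(np.float32)),np.median(q,0).round(3))
cv2.imwrite("pics/crop.png",cv2.resize(z["p"][120:350,370:470,::-1],None,fx=2.6*1.3*.75,fy=2.6*1.3*.75,interpolation=cv2.INTER_CUBIC))
```

```text
scene table z 0.0008311457833894975
cup 472 zmax 0.086 (array([0.4062, 0.1694, 0.0194]), np.float64(0.001))
 r=.021: [0.4067 0.1704]
 rim 108 [0.40644348 0.16934829 0.08423394]
collar 275 zmax 0.032 (array([ 0.5209, -0.238 ,  0.0259]), np.float64(0.0019))
plate 1126 zmax 0.061 ((528.003173828125, -233.41787719726562), (110.03433990478516, 117.25312042236328), 40.591163635253906)
mill 285 zmax 0.091 (array([0.3685, 0.2892, 0.0194]), np.float64(0.002))
timer 275 zmax 0.129 (array([0.5356, 0.3707, 0.0182]), np.float64(0.0061))
(250, 205) [0.517 0.257 0.012] (262, 207) [0.531 0.226 0.014] (350, 215) [ 0.579 -0.021  0.125] (360, 235) [ 0.542 -0.077  0.137] (245, 335) [0.275 0.002 0.002] (300, 340) [ 0.337 -0.095  0.016] (350, 340) [ 0.407 -0.165  0.001] (180, 265) [0.276 0.204 0.055] 
side table z 0.001631019284206392
cup 455 zmax 0.087 (array([0.4077, 0.1723, 0.0193]), np.float64(0.0011))
 r=.021: [0.4083 0.1732]
 rim 115 [0.40759282 0.1720201  0.08441805]
collar 259 zmax 0.032 (array([ 0.5227, -0.2351,  0.0259]), np.float64(0.0019))
mill 277 zmax 0.09 (array([0.3699, 0.2918, 0.0194]), np.float64(0.002))
(250, 205) [0.529 0.233 0.016] (262, 207) [0.544 0.205 0.014] (350, 215) [ 0.582 -0.034  0.106] (360, 235) [ 0.623 -0.042  0.003] (245, 335) [0.261 0.004 0.001] (300, 340) [nan nan nan] (350, 340) [ 0.381 -0.175  0.001] (180, 265) [0.281 0.206 0.056] 
0.162 1549 ((776.4088745117188, -106.9835205078125), (292.86968994140625, 174.31362915039062), 47.67612838745117) [ 0.745 -0.118  0.166]
0.15 858 ((778.0740356445312, -102.29669189453125), (307.1861572265625, 170.4434814453125), 47.67151641845703) [ 0.732 -0.128  0.164]
0.119 1407 ((767.5704956054688, -65.41278076171875), (413.6714172363281, 154.03765869140625), 32.19285202026367) [ 0.67  -0.155  0.121]
0.235 53 ((792.0761108398438, -91.0876693725586), (20.661325454711914, 18.622774124145508), 42.152931213378906) [ 0.789 -0.091  0.239]
```

View pics/crop.png

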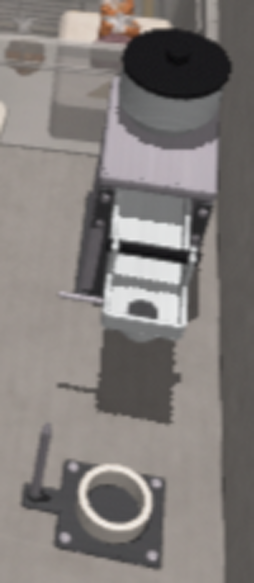

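Run:
```python
from h import *
def bp(u,v,z,K,M):
    r=M[:3,:3]@np.array([(u-K[0,2])/K[0,0],(v-K[1,2])/K[1,1],1]); return M[:3,3]+r*(z-M[2,3])/r[2]
z=np.load("scene0.npz");K,M=z["K"],z["M"];P=cloud(z["d"],K,M)
s=2.535
f=lambda x,y,h: bp(370+x/s,120+y/s,h,K,M).round(4)
print("bar",f(118,241,.165),f(155,252,.165),f(195,258,.165))
print("index tip",f(62,294,.128),"post tip",f(46,425,.117), "post base",f(38,492,.006))
print("front corners",f(105,328,.121),f(187,328,.121),"housing front top",f(103,183,.167),f(216,192,.167))
C=np.array([.5218,-.2365]);H=f(155,252,.165)[:2];d=H-C;print("yaw",np.degrees(np.arctan2(d[1],d[0])),np.hypot(*d))
cup=np.array([.4073,.1713])
Q=P[~np.isnan(P[...,0])];Q=Q[(Q[:,2]>.03)&(Q[:,2]<.3)]
r=np.hypot(*(Q[:,:2]-cup).T);a=np.degrees(np.arctan2(*(Q[:,:2]-cup).T[::-1]))
for b in range(-180,180,30):
    m=(a>=b)&(a<b+30)&(r>.03)&(r<.16)
    if m.sum(): i=np.argmin(r[m]);print(b,"near",r[m][i].round(3),Q[m][i].round(3),"zmax",Q[m][:,2].max().round(3))
m=(Q[:,0]>.3)&(Q[:,0]<.62)&(Q[:,1]<.12)&(Q[:,1]>-.15);print("bin max",np.percentile(Q[m][:,2],99.8))
```

```text
bar [ 0.6387 -0.1445  0.165 ] [ 0.6478 -0.1728  0.165 ] [ 0.6628 -0.1997  0.165 ]
index tip [ 0.592  -0.1278  0.128 ] post tip [ 0.4902 -0.1855  0.117 ] post base [ 0.4972 -0.1857  0.006 ]
front corners [ 0.5909 -0.1706  0.121 ] [ 0.6333 -0.2194  0.121 ] housing front top [ 0.6839 -0.1004  0.167 ] [ 0.7358 -0.177   0.167 ]
yaw 26.81913279096922 0.14118672033870608
-180 near 0.116 [0.291 0.17  0.037] zmax 0.06
-120 near 0.093 [0.406 0.078 0.136] zmax 0.14
-90 near 0.078 [0.442 0.102 0.136] zmax 0.14
-60 near 0.077 [0.452 0.109 0.135] zmax 0.141
-30 near 0.129 [0.536 0.167 0.128] zmax 0.129
0 near 0.114 [0.511 0.219 0.126] zmax 0.131
30 near 0.116 [0.508 0.23  0.125] zmax 0.132
90 near 0.102 [0.374 0.268 0.033] zmax 0.093
150 near 0.109 [0.299 0.185 0.045] zmax 0.062
bin max 0.1400817948124282
```

```bash
cat >> h.py <<'E'
from scipy.optimize import least_squares
def fitc(Q,r=None):
    f=lambda t: np.hypot(Q[:,0]-t[0],Q[:,1]-t[1])-(r or t[2])
    s=least_squares(f,[*Q[:,:2].mean(0),.02],loss="soft_l1",f_scale=.002); return s.x.round(4),np.sqrt(np.mean(s.fun**2)).round(4)
D=np.radians
E
python3 - <<'E'
from h import *
R=Rd(D(35)); cup=[.4073,.1713]
for p,y in(((*cup,.22),35),((*cup,.041),35),((.5218,-.2365,.2),28),((.5218,-.2365,.05),28),((.648,-.172,.142),28)):
    q=arm.ik(np.array(p),Rd(D(y))); print(None if q is None else np.round(q,2))
arm.move_to(np.array([*cup,.22]),R)
p,d,K,M=snap("wrist");save("w1",p);P=cloud(d,K,M);Q=P.reshape(-1,3);Q=Q[np.hypot(Q[:,0]-cup[0],Q[:,1]-cup[1])<.04]
rim=Q[(Q[:,2]>.078)&(Q[:,2]<.095)];print("rim",len(rim),fitc(rim),rim.mean(0),np.ptp(rim,axis=0))
w=Q[(Q[:,2]>.012)&(Q[:,2]<.075)&(np.hypot(*(Q[:,:2]-fitc(rim)[0][:2]).T)>.0195)];print("wall",len(w),fitc(w,.021))
print(arm.read_state()["clock"])
E
```

```text
[-0.73  0.25  0.29  2.04 -0.1   0.86  0.22]
[-0.58  0.55  0.11  2.25 -0.17  0.35  0.29]
[-0.17  0.59  0.84  1.78 -0.51  1.01  1.36]
[ 0.11  0.68  0.37  1.91 -0.41  0.62  1.23]
[-0.05  0.69  0.43  1.57 -0.33  0.96  0.97]
rim 482 (array([0.4085, 0.1702, 0.0191]), np.float64(0.0009)) [0.40886911 0.16986862 0.08342728] [0.04144697 0.04159695 0.00796077]
wall 378 (array([0.4091, 0.1693, 0.02  ]), np.float64(0.0002))
1.9417
```

View pics/w1.png

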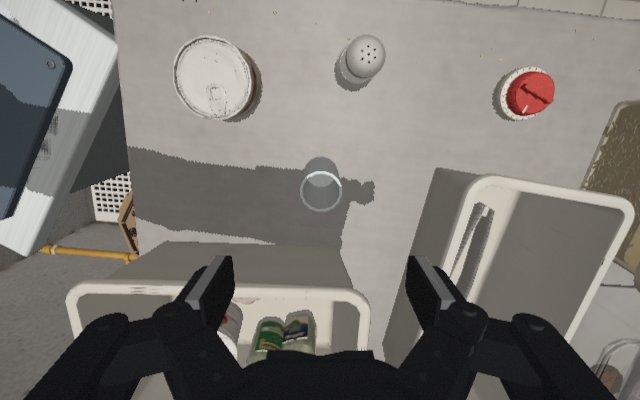

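The wrist view shows the rim at (320,190), the big bin at lower left and a second bin on the right. The bin edges are about 75 mm from the cup axis, so the grasp is clear. Grasping now.

Run:
```python
from h import *
R=Rd(D(35)); c=[.4087,.1699]
arm.move_to(np.array([*c,.16]),R)
print(arm.line_to(np.array([*c,.044]),speed=.12,contact_N=12), arm.read_state()["ee_pos"])
arm.command_gripper(.03,35); arm.sleep(.2)
s=arm.read_state();print("open",s["opening"],s["contact_force"])
arm.line_to(np.array([*c,.27]),speed=.2)
s=arm.read_state();print("open",s["opening"],s["contact_force"],s["ee_pos"])
R2=Rd(D(28)); 
arm.move_to(np.array([.505,-.2455,.27]),R2)
p,d,K,M=snap("wrist");save("w2",p);P=cloud(d,K,M)
np.savez("w2.npz",p=p,d=d,K=K,M=M)
Q=P.reshape(-1,3);T=np.array(s["ee_pos"])
r=np.hypot(Q[:,0]-.5218,Q[:,1]+.2365);m=(r<.04)&(Q[:,2]>.024)&(Q[:,2]<.036);print("collar",m.sum(),fitc(Q[m]),Q[m].mean(0))
s=arm.read_state();print(s["clock"],s["ee_pos"],s["opening"])
```

```text
False [0.40914382 0.17011429 0.04463858]
open 0.04063250191581076 [ 0.13777027 -0.72376249  6.71094921]
open 0.04063498939157445 [ 0.06635426  0.61359585 -0.97403276] [0.4081402  0.16966397 0.2691475 ]
collar 592 (array([ 0.524 , -0.238 ,  0.0257]), np.float64(0.0018)) [ 0.5241003  -0.23786527  0.0288427 ]
6.9917 [ 0.50554935 -0.24393874  0.26980981] 0.04083362338051104
```

View pics/w2.png

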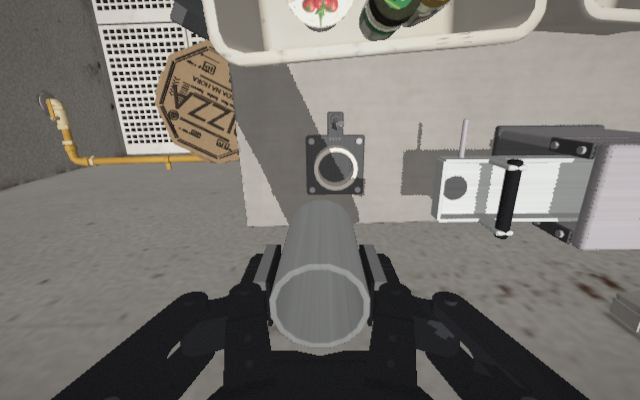

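Run:
```python
from h import *
def bp(u,v,z,K,M):
    r=M[:3,:3]@np.array([(u-K[0,2])/K[0,0],(v-K[1,2])/K[1,1],1]); return M[:3,3]+r*(z-M[2,3])/r[2]
arm.sleep(.3)
s=arm.read_state();print(s["ee_pos"],s["dq"].max() if hasattr(s["dq"],"max") else s["dq"])
p,d,K,M=snap("wrist");P=cloud(d,K,M);Q=P.reshape(-1,3)
r=np.hypot(Q[:,0]-.524,Q[:,1]+.238);m=(r<.04)&(Q[:,2]>.027)&(Q[:,2]<.036);print("collar",m.sum(),fitc(Q[m]),fitc(Q[m],.026))
b=lambda u,v,h:bp(u,v,h,K,M)
ang=lambda a,c:np.degrees(np.arctan2(*(c-a)[1::-1]))
print("bar angle",ang(b(503,233,.161),b(516,164,.161))-90, "mid",b(510,198,.167))
post=b(335,115,.117);base=b(336,134,.006);ix=b(464,121,.128);print("post",post,base,"index",ix)
print("chute edges ang",ang(b(440,218,.13),b(500,221,.13)))
print("collar->bar",ang(np.array([.524,-.238,0]),b(510,198,.167)))
g=cv2.cvtColor(p,cv2.COLOR_RGB2GRAY)
# plate angle
m=(P[...,2]>.003)&(P[...,2]<.011)&(g<90)&(np.hypot(P[...,0]-.524,P[...,1]+.238)<.06)
print("plate",m.sum(),cv2.minAreaRect((P[m][:,:2]*1000).astype(np.float32)))
# cup in tool frame
R=np.array(s["tool_rot"]);t=np.array(s["ee_pos"]);T=(Q-t)@R
m=(np.hypot(T[:,0],T[:,1])<.035)&(T[:,2]>-.06)&(T[:,2]<.05);c=T[m]
for lo in np.arange(-.05,.05,.01):
    k=(c[:,2]>lo)&(c[:,2]<lo+.01);print(lo.round(3),k.sum(),c[k].mean(0).round(4) if k.any() else '')
print("zmin/max",np.percentile(c[:,2],[0.5,99.5]))
np.save("cup.npy",c)
k=(c[:,2]>.0)&(c[:,2]<.035)
f=lambda x:np.hypot(c[k,0]-x[0]-x[2]*c[k,2],c[k,1]-x[1]-x[3]*c[k,2])-.021
o=least_squares(f,[0,0,0,0],loss="soft_l1",f_scale=.002);print("cup axis tool",o.x,np.sqrt(np.mean(o.fun**2)))
```

```text
[ 0.5051716  -0.24503102  0.27004514] 0.0042141941701313405
collar 539 (array([ 0.5242, -0.2382,  0.0258]), np.float64(0.0017)) (array([ 0.5242, -0.2382,  0.02  ]), np.float64(0.0017))
bar angle 29.08553999442904 mid [ 0.64910354 -0.16835413  0.167     ]
post [ 0.48552263 -0.17961346  0.117     ] [ 0.50555029 -0.2019344   0.006     ] index [ 0.59248083 -0.12819393  0.128     ]
chute edges ang 24.980829710469465
collar->bar 29.1049420296497
plate 1448 ((520.7426147460938, -232.53286743164062), (79.51400756835938, 97.03422546386719), 29.05246353149414)
-0.05 1970 [ 0.0061  0.0017 -0.0431]
-0.04 4307 [ 0.0006 -0.0017 -0.0361]
-0.03 2796 [ 0.0012 -0.001  -0.0252]
-0.02 2169 [ 0.0013 -0.001  -0.0152]
-0.01 1452 [ 0.0003 -0.0012 -0.0055]
0.0 926 [ 0.0003 -0.0008  0.0048]
0.01 578 [ 0.0053 -0.0006  0.0144]
0.02 334 [ 0.0167 -0.0004  0.025 ]
0.03 243 [ 0.0167 -0.0003  0.0344]
0.04 19 [ 0.0188 -0.0019  0.0415]
zmin/max [-0.05908502  0.03640242]
cup axis tool [ 0.00145902 -0.00093886 -0.08942587  0.01098862] 0.0014811264074968324
```

Run:
```python
from h import *
c=np.load("cup.npy")
k=(c[:,2]>-.03)&(c[:,2]<.035)&(c[:,0]>.010);q=c[k]
f=lambda x:np.hypot(q[:,0]-x[0]-x[2]*q[:,2],q[:,1]-x[1]-x[3]*q[:,2])-.021
o=least_squares(f,[0,0,0,0],loss="soft_l1",f_scale=.001);print(k.sum(),"cup axis tool",o.x.round(4),np.sqrt(np.mean(o.fun**2)))
k=(c[:,2]>-.046)&(c[:,2]<-.037)&(np.hypot(c[:,0],c[:,1])<.024)&(np.hypot(c[:,0],c[:,1])>.015);print("rim",fitc(c[k]),c[k].mean(0))
s=arm.read_state();p,d,K,M=snap("wrist");Q=cloud(d,K,M).reshape(-1,3);T=(Q-s["ee_pos"])@np.array(s["tool_rot"])
T=T[np.abs(T[:,0])<.06]
for lo in np.arange(-.16,.02,.02):
    k=(T[:,2]>lo)&(T[:,2]<lo+.02)&(np.abs(T[:,1])<.12);print(lo.round(2),k.sum(),(T[k][:,1].min(),T[k][:,1].max()) if k.any() else '')
```

```text
3969 cup axis tool [-0.0009 -0.0009 -0.0056  0.0112] 0.0024548220524456123
rim (array([ 0.0002, -0.0012,  0.0195]), np.float64(0.0015)) [ 0.00025578 -0.00034245 -0.03951526]
-0.16 0 
-0.14 0 
-0.12 0 
-0.1 12630 (np.float64(-0.066726140864743), np.float64(0.06373158309535266))
-0.08 14339 (np.float64(-0.06301842208952874), np.float64(0.06050022171274574))
-0.06 9604 (np.float64(-0.05600529759129696), np.float64(0.054462140722817326))
-0.04 7123 (np.float64(-0.035322661536358484), np.float64(0.03267049732502976))
-0.02 3654 (np.float64(-0.03511803302897689), np.float64(0.03276210407731085))
-0.0 1503 (np.float64(-0.02143424730881745), np.float64(0.01962484820293309))
```

Run:
```python
from h import *
R=Rd(D(29.05)); c=[.5246,-.2378]
arm.move_to(np.array([*c,.2]),R); arm.sleep(.2)
arm.line_to(np.array([*c,.088]),speed=.15); arm.sleep(.2)
p,d,K,M=snap("scene");save("s1",cv2.resize(p[200:350,350:470],None,fx=4,fy=4,interpolation=cv2.INTER_CUBIC))
h=arm.line_to(np.array([*c,.049]),speed=.04,contact_N=8); s=arm.read_state();print(h,s["ee_pos"],s["contact_force"],s["moment"],s["clock"])
```

```text
True [ 0.52467863 -0.23759762  0.05022892] [0.71382949 1.3005082  4.64254942] [ 0.06629349 -0.09694351 -0.02538206] 10.0167
```

View pics/s1.png

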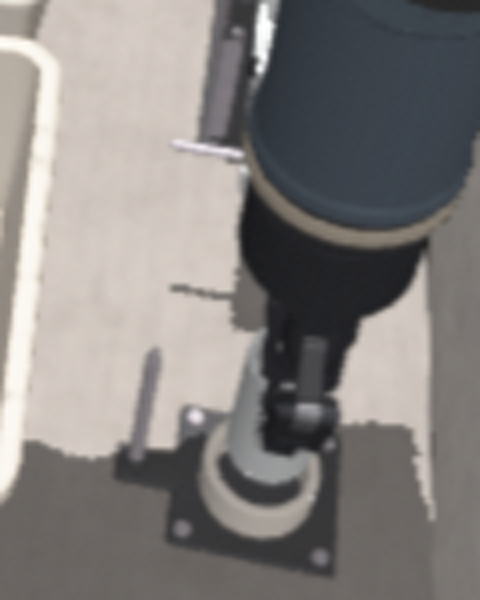

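Contact came at TCP z = 0.050, the expected seated height (a miss on the collar rim would have stopped near 0.074). The picture shows the cup entering the collar at (265,480). I'll release, lift and check.

Run:
```python
from h import *
R=Rd(D(29.05)); c=[.5246,-.2378]
arm.command_gripper(.06); arm.sleep(.2)
arm.line_to(np.array([*c,.15]),speed=.12)
arm.line_to(np.array([*c,.27]),speed=.25)
v=np.array([.8742,.4856]);a=np.array(c)+.08*v
arm.line_to(np.array([*a,.29]),speed=.25); arm.sleep(.3)
p,d,K,M=snap("wrist");save("w3",p);np.savez("w3.npz",p=p,d=d,K=K,M=M)
P=cloud(d,K,M);Q=P.reshape(-1,3)
m=(np.hypot(Q[:,0]-c[0],Q[:,1]-c[1])<.03)&(Q[:,2]>.07)&(Q[:,2]<.11);print("cup rim",m.sum(),fitc(Q[m]),np.percentile(Q[m][:,2],[50,95]))
m=(np.hypot(Q[:,0]-c[0],Q[:,1]-c[1])<.035)&(Q[:,2]>.024)&(Q[:,2]<.034);print("collar",m.sum(),fitc(Q[m]))
s=arm.read_state();print(s["clock"],s["ee_pos"])
```

```text
cup rim 565 (array([ 0.5243, -0.2372,  0.0191]), np.float64(0.0009)) [0.08804571 0.09128006]
collar 449 (array([ 0.5253, -0.2354,  0.0236]), np.float64(0.003))
12.9917 [ 0.59401984 -0.19942028  0.29000737]
```

View pics/w3.png

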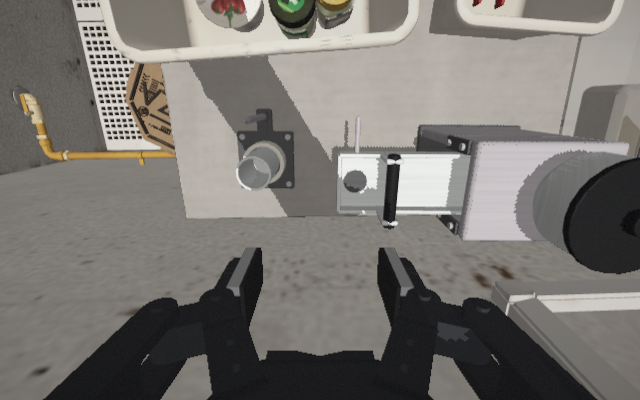

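The cup stands upright in the collar with its rim at z ≈ 0.091, as it should be when seated. The bar runs from (396,157) to (390,226), the index tip is at (358,118) and the post tip at about (247,119). Next come the handle point and the pull length.

Run:
```python
from h import *
def bp(u,v,z,K,M):
    r=M[:3,:3]@np.array([(u-K[0,2])/K[0,0],(v-K[1,2])/K[1,1],1]); return M[:3,3]+r*(z-M[2,3])/r[2]
z=np.load("w3.npz");K,M=z["K"],z["M"];P=cloud(z["d"],K,M);th=D(29.05);v=np.array([np.cos(th),np.sin(th)]);w=np.array([-v[1],v[0]])
c=np.array([.5243,-.2372])
def st(X): d=np.array(X)[...,:2]-c; return np.stack([d@v,d@w],-1).round(4)
S=np.dstack([st(P),P[...,2]])
g=cv2.cvtColor(z["p"],cv2.COLOR_RGB2GRAY)
win=np.zeros_like(g,bool);win[150:235,380:405]=1
m=win&(g<60)&(S[...,2]>.155)&(S[...,2]<.172);q=S[m];print("bar pts",m.sum(),np.median(q,0),np.percentile(q,[2,98],axis=0).round(4).tolist())
q=q[abs(q[:,1])<.02];print("line slope",np.polyfit(q[:,1],q[:,0],1))
win[:]=0;win[112:150,350:366]=1
m=win&(S[...,2]>.118)&(S[...,2]<.134);q=S[m];print("index",m.sum(),np.median(q,0),np.percentile(q,[2,98],axis=0).round(4).tolist())
win[:]=0;win[105:135,235:275]=1
m=win&(S[...,2]>.03)&(S[...,2]<.12);q=S[m];print("post",m.sum(),q[np.argsort(q[:,2])][::max(1,m.sum()//10)].tolist())
print("rays: index",st(bp(358,118,.128,K,M)),"post tip",st(bp(247,119,.115,K,M)), "bar",st(bp(392.5,192,.166,K,M)))
```

```text
bar pts 733 [ 0.1439    -0.0003     0.1654396] [[0.1395, -0.0363, 0.1619], [0.1496, 0.0326, 0.1675]]
line slope [0.00796431 0.14408479]
index 169 [0.1154     0.0496     0.12735447] [[0.1131, 0.0331, 0.1253], [0.1177, 0.0651, 0.1289]]
post 139 [[0.0029, 0.0636, 0.031240267903822228], [0.0041, 0.0617, 0.045022786746636234], [0.0023, 0.0575, 0.05653229039494445], [0.0037, 0.0604, 0.06831710163254706], [0.0016, 0.0643, 0.0792673503957223], [0.0028, 0.0581, 0.08701479545461316], [0.0039, 0.0597, 0.09662216837220322], [0.0038, 0.0623, 0.10511137089845685], [0.0028, 0.0582, 0.10678003242080514], [0.0016, 0.0615, 0.10937681820431405], [0.0012, 0.0616, 0.11238246883800307]]
rays: index [0.1154 0.0632] post tip [0.0029 0.0617] bar [ 0.1454 -0.0014]
```

```bash
cat >> h.py <<'E'
th=D(29.05);v=np.array([np.cos(th),np.sin(th)]);w=np.array([-v[1],v[0]]);c0=np.array([.5243,-.2372])
def W(x,y,z): return np.array([*(c0+x*v+y*w),z])
def S(X): d=np.array(X)[...,:2]-c0; return np.stack([d@v,d@w],-1)
E
python3 - <<'E'
from h import *
arm.command_gripper(.05)
arm.move_to(W(.144,0,.24),Rd(th)); arm.sleep(.1)
print(arm.line_to(W(.144,0,.142),speed=.1,contact_N=8))
arm.command_gripper(.0,50); arm.sleep(.3)
s=arm.read_state();print(s["opening"],S(s["ee_pos"]),s["ee_pos"][2],s["contact_force"])
arm.line_to(W(.144-.095,0,.142),speed=.06); arm.sleep(.4)
s=arm.read_state();print(s["opening"],S(s["ee_pos"]),s["ee_pos"][2],s["contact_force"],s["clock"])
for n in("wrist","scene"):
    p,d,K,M=snap(n);save(n+"4",p);np.savez(n+"4.npz",p=p,d=d,K=K,M=M,s=s["ee_pos"])
p=cv2.imread("pics/scene4.png")[230:330,350:450];q=cv2.imread("pics/wrist4.png")
cv2.imwrite("pics/both4.png",np.hstack([cv2.resize(p,(400,400),interpolation=cv2.INTER_CUBIC),q[:,100:500]]))
E
```

```text
False
0.010077766161354508 [ 0.14466305 -0.00014788] 0.14258310790252385 [1.02607255 2.29715064 5.04229531]
0.010274165606022683 [0.05074934 0.00055951] 0.1425441896128033 [3.79683982 5.19805105 5.34755283] 17.7833
```

View pics/both4.png

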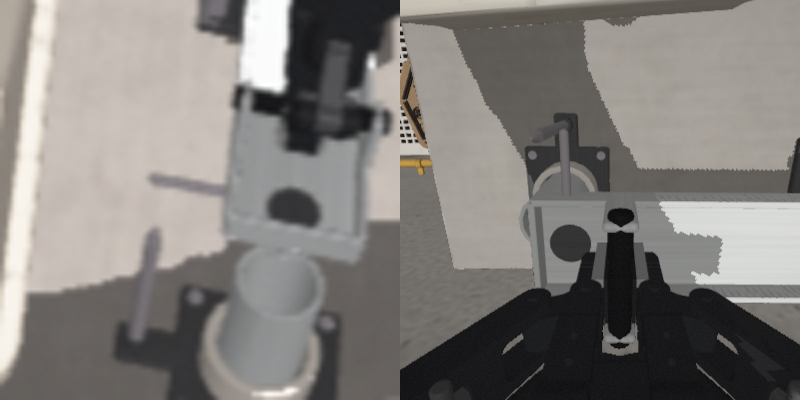

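The bar is gripped and the chute is out. In the wrist image the index tip is at about (263,130) and the post tip at about (236,136). Measuring the remaining offset.

```bash
cat >> h.py <<'E'
def offs(p,d,K,M):
    P=cloud(d,K,M);A=np.dstack([S(P),P[...,2]]);A=A[~np.isnan(A[...,0])]
    i=A[(A[:,1]>.036)&(A[:,1]<.068)&(A[:,2]>.1225)&(A[:,2]<.132)&(A[:,0]<.06)&(A[:,0]>-.04)]
    o=A[(abs(A[:,1]-.062)<.008)&(A[:,2]>.03)&(A[:,2]<.12)&(abs(A[:,0]-.003)<.02)]
    f=lambda q:(len(q),np.median(q,0).round(4).tolist(),np.percentile(q,[3,97],axis=0)[:,0].round(4).tolist()) if len(q) else 0
    t=o[o[:,2]>.09]
    print("index",f(i)," post",f(o)," posttop",f(t))
E
python3 - <<'E'
from h import *
for n in("wrist","scene"):
    z=np.load(n+"4.npz");print(n,S(z["s"]));offs(z["p"],z["d"],z["K"],z["M"])
E
```

```text
wrist [0.05074934 0.00055951]
index (545, [0.0203, 0.0518, 0.1274], [0.0177, 0.0223])  post (405, [0.0028, 0.0618, 0.0951], [-0.001, 0.0042])  posttop (227, [0.0022, 0.0615, 0.1067], [-0.0016, 0.0042])
scene [0.05074934 0.00055951]
index (45, [0.0172, 0.0505, 0.1273], [0.0152, 0.0204])  post (99, [-0.0043, 0.0626, 0.0772], [-0.0062, -0.0011])  posttop (37, [-0.0038, 0.0624, 0.1039], [-0.006, -0.0008])
```

Run:
```python
from h import *
arm.line_to(W(.0315,0,.142),speed=.04); arm.sleep(.5)
s=arm.read_state();print(s["opening"],S(s["ee_pos"]),s["contact_force"],s["clock"])
for n in("wrist","scene","side"):
    p,d,K,M=snap(n);print(n);offs(p,d,K,M);save(n+"5",p);np.savez(n+"5.npz",p=p,d=d,K=K,M=M,s=s["ee_pos"])
a=cv2.imread("pics/wrist5.png")[90:210,200:320];b=cv2.imread("pics/scene5.png")[255:335,360:440]
cv2.imwrite("pics/both5.png",np.hstack([cv2.resize(x,(400,400),interpolation=cv2.INTER_CUBIC) for x in(a,b)]))
```

```text
0.010155608888875402 [0.03351478 0.00070226] [4.43952497 5.76082991 6.63956201] 18.9667
wrist
index (544, [0.0031, 0.052, 0.1275], [0.0005, 0.0051])  post (217, [0.0034, 0.0623, 0.0821], [-0.0003, 0.0042])  posttop (85, [0.0033, 0.0618, 0.1024], [0.0004, 0.0041])
scene
index (47, [-0.0003, 0.0528, 0.1279], [-0.0021, 0.0032])  post (99, [-0.0042, 0.0626, 0.0766], [-0.006, -0.0018])  posttop (35, [-0.004, 0.0625, 0.1049], [-0.0064, -0.0017])
side
index (45, [0.0032, 0.0518, 0.1278], [0.0012, 0.0063])  post (98, [-0.0012, 0.0643, 0.0741], [-0.0029, 0.0017])  posttop (32, [-0.0011, 0.0644, 0.1053], [-0.0024, 0.0018])
```

View pics/both5.png

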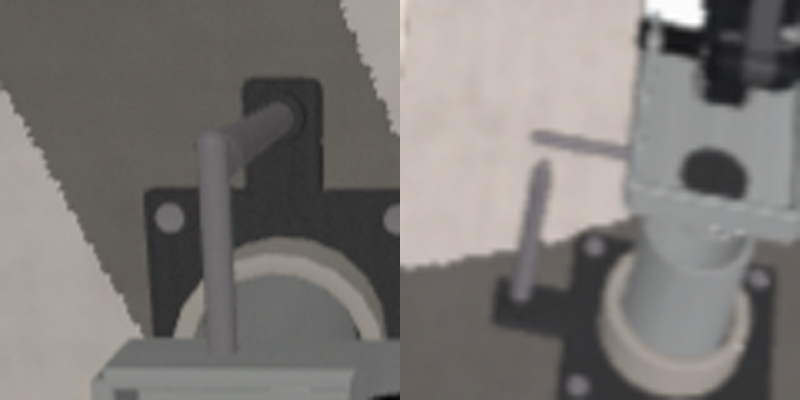

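Run:
```python
from h import *
def bp(u,v,z,K,M):
    r=M[:3,:3]@np.array([(u-K[0,2])/K[0,0],(v-K[1,2])/K[1,1],1]); return M[:3,3]+r*(z-M[2,3])/r[2]
for n in("scene","side","wrist"):
    z=np.load(n+"5.npz");K,M=z["K"],z["M"];P=cloud(z["d"],K,M);A=np.dstack([S(P),P[...,2]])
    q=A[(abs(A[...,1]-.062)<.012)&(A[...,2]>.02)&(A[...,2]<.105)&(abs(A[...,0])<.012)]
    if n!="wrist":
        rows=[np.ptp(np.where((abs(A[r,:,1]-.062)<.012)&(A[r,:,2]>.02)&(A[r,:,2]<.11)&(abs(A[r,:,0])<.012))[0])+1 for r in range(400) if ((abs(A[r,:,1]-.062)<.012)&(A[r,:,2]>.02)&(A[r,:,2]<.11)&(abs(A[r,:,0])<.012)).any()]
        print(n,"post px widths",rows,"px/m",K[0,0]/np.nanmedian(z["d"][275:300,380:400]))
    # circle fit, fixed radii
    for r in(.003,.0035,.004):
        o=least_squares(lambda t:np.hypot(q[:,0]-t[0],q[:,1]-t[1])-r,[0,.062],loss="soft_l1",f_scale=.001);print(n,r,"post axis",o.x.round(4),np.sqrt(np.mean(o.fun**2)).round(5))
    i=A[(A[...,1]>.036)&(A[...,1]<.066)&(A[...,2]>.1225)&(A[...,2]<.132)&(abs(A[...,0])<.012)]
    o=least_squares(lambda t:np.hypot(i[:,0]-t[0],i[:,2]-t[1])-.0025,[i[:,0].mean(),.126],loss="soft_l1",f_scale=.001);print("  index axis x,z",o.x.round(4))
z=np.load("scene5.npz");print("rays scene: tip",S(bp(388.6,287.4,.117,z["K"],z["M"])),"index end",S(bp(387.2,282.2,.126,z["K"],z["M"])))
```

```text
scene post px widths [np.int64(4), np.int64(4), np.int64(5), np.int64(5), np.int64(4), np.int64(4), np.int64(4), np.int64(4), np.int64(5), np.int64(4), np.int64(4), np.int64(4), np.int64(4), np.int64(5), np.int64(4), np.int64(4), np.int64(4), np.int64(4), np.int64(4), np.int64(5), np.int64(4), np.int64(4), np.int64(4), np.int64(4), np.int64(2)] px/m 456.89357061052516
scene 0.003 post axis [-0.0025  0.0626] 0.00065
scene 0.0035 post axis [-0.0019  0.0626] 0.00058
scene 0.004 post axis [-0.0013  0.0625] 0.00057
  index axis x,z [0.0007 0.1273]
side post px widths [np.int64(4), np.int64(4), np.int64(4), np.int64(5), np.int64(4), np.int64(4), np.int64(4), np.int64(4), np.int64(4), np.int64(4), np.int64(4), np.int64(4), np.int64(4), np.int64(4), np.int64(4), np.int64(4), np.int64(4), np.int64(4), np.int64(4), np.int64(4), np.int64(3), np.int64(4), np.int64(4), np.int64(4), np.int64(2), np.int64(1)] px/m 455.38179433748496
side 0.003 post axis [0.0007 0.0641] 0.00078
side 0.0035 post axis [0.0013 0.064 ] 0.00072
side 0.004 post axis [0.0019 0.0639] 0.00071
  index axis x,z [0.0043 0.1269]
wrist 0.003 post axis [0.0011 0.0612] 0.00031
wrist 0.0035 post axis [0.0006 0.0609] 0.00015
wrist 0.004 post axis [0.0001 0.0605] 9e-05
  index axis x,z [0.0027 0.1255]
rays scene: tip [-0.0040223   0.06097209] index end [0.00088871 0.06500494]
```

All three cameras put the rod about 2.3 mm short of the mark. Pulling that last bit and checking again.

Run:
```python
from h import *
s=arm.read_state();x=S(s["ee_pos"])[0]
arm.line_to(W(.0315-.0023,0,.142),speed=.02); arm.sleep(.6)
s=arm.read_state();print("moved",S(s["ee_pos"])[0]-x,s["opening"],s["contact_force"],s["clock"])
for n in("scene","side","wrist"):
    p,d,K,M=snap(n);P=cloud(d,K,M);A=np.dstack([S(P),P[...,2]]);save(n+"6",p)
    q=A[(abs(A[...,1]-.062)<.012)&(A[...,2]>.02)&(A[...,2]<.105)&(abs(A[...,0])<.012)]
    o=least_squares(lambda t:np.hypot(q[:,0]-t[0],q[:,1]-t[1])-.004,[0,.062],loss="soft_l1",f_scale=.001)
    i=A[(A[...,1]>.036)&(A[...,1]<.066)&(A[...,2]>.1225)&(A[...,2]<.132)&(abs(A[...,0])<.012)]
    k=least_squares(lambda t:np.hypot(i[:,0]-t[0],i[:,2]-t[1])-.0025,[i[:,0].mean(),.126],loss="soft_l1",f_scale=.001)
    print(n,"index-post",(k.x[0]-o.x[0]).round(4),len(q),len(i))
    if n=="scene":
        Q=A.reshape(-1,3);m=(np.hypot(Q[:,0],Q[:,1])<.03)&(Q[:,2]>.04)&(Q[:,2]<.085);print("cup wall",m.sum(),least_squares(lambda t:np.hypot(Q[m,0]-t[0],Q[m,1]-t[1])-.021,[0,0],loss="soft_l1",f_scale=.001).x.round(4))
a=cv2.imread("pics/wrist6.png")[:,100:500];b=cv2.imread("pics/scene6.png")[240:340,350:450]
cv2.imwrite("pics/both6.png",np.hstack([a,cv2.resize(b,(400,400),interpolation=cv2.INTER_CUBIC)]))
```

```text
moved -0.0022413870570050336 0.010264356692480261 [3.65366609 6.1937214  5.2234866 ] 19.9833
scene index-post 0.0003 93 44
cup wall 326 [-0.0021  0.0011]
side index-post -0.0011 90 42
wrist index-post 0.0003 189 532
```

View pics/both6.png

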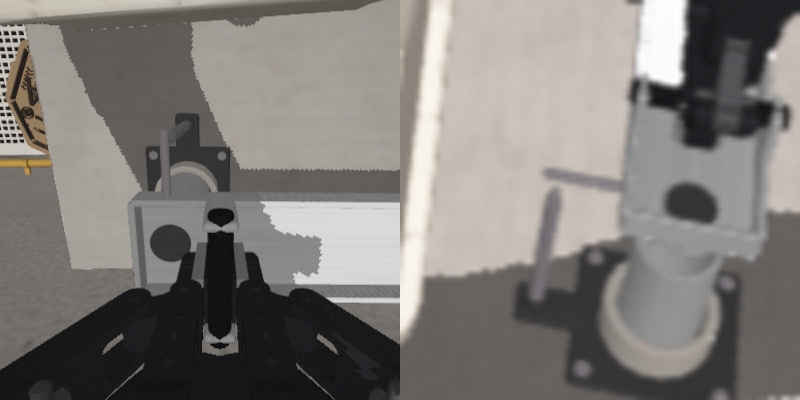

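The rod is over the post, the cup is upright in its collar, and the bar is firmly held. The mean index-to-mark offset is about -0.2 mm. Handing in.

```bash
python3 -c "
from h import *
print(arm.sign_off()); s=arm.read_state(); print(s['clock'],s['opening'])"
```

```text
the job is handed in; nothing more can be done
None
the job is handed in; nothing more can be done
```

The job is handed in: the cup stands in the collar, released, and the gripper is still holding the chute out at the mark. The robot's clock read about 20 s at the last check, against the 64 s limit.

- **Cup:** it touched down at the expected seated height. After release its rim measured about 0.09 m above the table, where a seated cup should be, and it was still upright in the collar in the last picture.
- **Chute:** I pulled it out about 113 mm by the handle. The last checks put the index rod +0.3 mm (scene), -1.1 mm (side) and +0.3 mm (wrist) from the mark post along the pull. The side camera disagreed with the other two by about 1.4 mm, which is within the stated 2 mm calibration.
- **Grip:** the fingers stayed closed on the bar at about 10 mm opening, with a horizontal force of about 7 N, which matches the spring.
- **Salt shaker and timer:** the gripper did not touch them. I did not measure their positions again at the end.

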